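Index a swivel fixture to the ball-topped support

TASK

Swing the clamped bar round on the indexing fixture so that its long end lies over the ball-topped support post. To free the head, pull the sprung plunger up by its black wing grip and turn the wing about a quarter turn counter-clockwise (seen from above) so that it stays up by itself; when the head is round, turn the wing back, let the plunger drop fully home in the notch there, and let go, leaving the other things on the bench where they are.

Things in the scene. Friction and masses are not known exactly. Their poses are not given: they have to be found in the camera images.
- fixture: grey cast base of the indexing fixture, round, 210 mm across, fixed to the bench. Origin on the head's vertical turning axis at bench height; its -x axis points to the plunger, 98 mm from the axis; z is up. Four support posts stand 155 mm from the axis at +40, -40, +80 and -80 degrees from its +x axis (counter-clockwise positive), in any order.
- head (a joint): angle of the rotating head (disc, bar, handle, notched index sector), rad, counter-clockwise from above positive; 0: the bar's long end points along the fixture's +x. It starts in the notch at 0; other notches at +-0.698 and +-1.396, one for each post; stops at +-1.55. Notches are 13 mm wide for the 11 mm round-nosed pin, which drops in if the head is within about 0.03 rad.
- handle (a point): centre of the upright round black handle, 24 mm in diameter and 50 mm tall, standing on the bar 65 mm from the turning axis; this point lies 123 mm above the bench, the handle's top 148 mm, its foot 98 mm. The head turns with friction of 0.15 N m and stays where it is left while the plunger is up.
- bar_end (a point): point on the centre line of the clamped flat steel bar (22 mm wide, 12 mm thick, 84 mm above the bench), 155 mm from the turning axis and 15 mm short of the tip of its long end.
- plunger (a joint): lift of the plunger, m: 0 is fully home in a notch, 0.020 is parked (cross pin resting on the slotted sleeve), 0.026 the upper stop. Its pin clears the index sector from 0.018. Spring and weight pull it down with about 5 N at home and 8 N when raised.
- wing (a joint): angle of the wing grip about the plunger's vertical axis, rad: 0 (stop at -0.03) with its cross pin in the sleeve's slot and the wing's length along the fixture's x axis; grows counter-clockwise from above to the stop at 1.45. It turns only with the plunger lifted by more than 0.020; turned by 0.6 to 1.45 it stays up when let go. Turned back to 0, the spring drops the plunger.
- wing_center (a point): centre of the black wing grip on top of the plunger: a plate 40 mm long, 12 mm thick and 32 mm tall. With the plunger home this point lies 140 mm above the bench (wing from 124 to 156 mm); the sleeve below it, 34 mm across, ends at 114 mm. At wing angle 0 its flat sides face the fixture's +y and -y.
- ball_post_top (a point): top centre, 75 mm up, of the fixed support post with a steel ball of 42 mm on top; foot 48 mm across, steel
- cone_post_top (a point): top centre, 75 mm up, of the fixed support post with a pointed cone, 50 mm wide, on top; foot 48 mm across, steel
- plate_post_top (a point): top centre, 75 mm up, of the fixed support post with a square flat plate, 52 mm, on top; foot 48 mm across, steel
- cup_post_top (a point): top centre, 75 mm up, of the fixed support post with an open hollow cup, 48 mm across, on top; foot 48 mm across, steel
- nut: loose large hexagonal steel nut, 48 mm across its corners, 18 mm high, origin under its centre; to be left alone
- grease_tin: loose small metal tin, 52 mm across, 45 mm high, origin under its centre; to be left alone
- pulley: loose dark steel pulley blank lying flat, 110 mm across, 25 mm high, origin under its centre; to be left alone
- spanner: loose steel spanner lying flat; to be left alone
- screw_jar: loose amber glass jar with a steel cap, 64 mm across, 85 mm high, origin under its centre; to be left alone
- offcut: loose wooden offcut, 130 x 50 x 30 mm, origin under its centre; to be left alone
Not all that is in view belongs to the job. What is shaped like the part that bears ball_post_top but purple or red is not meant.

How it is judged:
By the outcome, as a careful person would: the job done as asked, in the order asked, and still so for the second after the job is handed in, with the robot touching nothing.
It also fails if it takes over 62 s, if anything falls off the work surface, if the arm or the gripper's body presses on something with over 40 N, if the wrist force passes 120 N, or if a joint passes its speed limit or range.

ROBOT

A 6-joint arm with a two-finger parallel gripper is mounted at the origin on the work surface. World frame = base frame: x ahead of the robot, y to its left, z up, the work surface at z = 0. Lengths are in mm, angles in rad, forces in N, time in s.
With the tool pointing down it reaches from about 275 to 1000 mm from the base axis. Payload 8.4 kg.
Tool frame: the origin (TCP) lies at the very end of the fingers, on their centre line; the grasp point (between the pads) lies 19 mm behind it; z points along the fingers, x is the direction in which the jaws open and shut, and the axes are right-handed (so a half turn about z gives the same grasp; the last joint's range is limited). The gripper opens to 85 mm and grips with 20 to 120 N. Pads are 22 mm wide; open, the fingers measure 114 mm over their backs; the gripper's body (76 mm by 85 mm) begins 54 mm behind the grasp point. The pads swing forward as they close: fully open they stand 13 mm farther back than shut.
Start: joints at [1.196, 0.353, 1.633, -0, 1.155, -0.002], TCP at [227.639, 582.072, 231.281] pointing down, gripper open.
Joint ranges: [-2.63, 2.63], [-0.92, 2.1], [0.06, 2.66], [-1.3, 4.44], [0, 2.69], [-3.02, 3.02]. Speed limits (rad/s): [2.22, 2.22, 2.79, 3.14, 3.14, 3.14].

INTERFACE

Orientations are given as [roll, pitch, yaw] about the fixed x, y, z axes, in that order (R = Rz(yaw) Ry(pitch) Rx(roll)).
In Python, from rig import r gives the robot as it stands. The module is installed in compiled form; this text tells all that it offers.
- The arm moves only by the tool apply_moves, never from a script. Its argument "targets" is a list that holds one entry, the list of rows, each a list of 7 numbers: the gripper's target within -1 to 1 (fully open at 1, half-way at 0, shut at -1), then the shift along the tool's x, y, z in cm, then the turn, a rotation vector about the tool's x, y, z in degrees. A call has 1 to 8 rows; each row is the pose to reach, as a shift and turn from the pose measured when the call began, along the tool's axes at that moment; what a row does not reach only later rows make up. A row lasts 1/10 s, in which the tool goes at most 50 mm and 8.59 degrees, less where a joint would pass 70% of its speed; a pose out of reach is approached as far as the arm can. A call with a gripper value outside its range is refused whole. The fingers move at their own pace and stop on an object; "newtons" is the grip in N (left out, the last holds). Time passes only in rows, so rows that repeat a pose let the fingers close. It gives the time, the measured TCP pose, the force and the opening at its end, in the units of the state.
- r.sense(): the state, without advancing time (a new reading comes with each control period).
- r.grab_frame(name): name is "side" or "top"; returns a dict with "pixels" (480x640x3 uint8, red, green, blue), "fov_y" (degrees; the focal length in pixels is half the picture's height over the tangent of half this angle, whatever the lens; pixels are square), "cx", "cy" (the principal point, pixels), "R" (3x3) and "t" (3): a world point X has camera coordinates R X + t. Camera axes: x right, y down, z forward; pixel columns grow to the right and rows downward; lengths in mm; the calibration is good to about 2 mm. A picture is of the moment at which its call begins. There is no depth.
- r.sign_off(): hands the job in, once; it reports no verdict.
The state is a dict: "clock": time; "qpos": joint angles; "qvel": joint speeds; "joint_efforts": joint torques, N m; "eef_pos": TCP position; "tcp_rot": TCP orientation; "contact_force": force on the tool from outside, world axes, zero at the start; "wrist_torque": the same for the moment, N m; "opening": opening from 0.0 (shut) to 1.0 (fully open).
Only numpy, scipy, OpenCV 4.12 (cv2) and the standard library are available. Lean on these libraries where they do the work, as an engineer would, in place of code of your own. Each camera call takes 0.05 s, during which the arm holds its last target. There are 200 camera calls.

## Working session

There is one attempt and no reset: what is moved stays moved. The work goes in short steps, Python scripts to look and compute and a tool call to move; the robot and the scene stay as the last step left them, time stands still between calls to the robot, and variables do not carry over. Pictures are saved under pics/ and viewed, about 8 in all and at most 12, crops included, and the job is handed in when it is done.

Besides the shell and the picture viewer there is one more tool, called as name(argument=value, ...), one argument or row to a line, values as JSON. apply_moves: Moves the arm, as the interface text tells. Its arguments: {"type":"object","properties":{"targets":{"type":"array"},"newtons":{"type":"number"}},"required":["targets"]}

```bash
mkdir -p pics; python3 - <<'E'
from rig import r
import cv2,pickle
for n in("side","top"):
    f=r.grab_frame(n); cv2.imwrite(f"pics/{n}0.png",f["pixels"][:,:,::-1]); pickle.dump(f,open(f"{n}0.pkl","wb"))
    print(n,f["fov_y"],f["cx"],f["cy"],f["R"],f["t"])
print(r.sense())
E
```

```text
side 57.167539716172215 320.92471865531644 234.20446889109908 [[-0.92051584 -0.39059502 -0.00927995]
 [-0.29027745  0.69960935 -0.65290563]
 [ 0.26151403 -0.59831622 -0.75738241]] [487.57137631 241.98677371 894.43800225]
top 42.25246065993114 323.33784867219725 240.32492629782703 [[ 0.02584779 -0.99956328  0.0143227 ]
 [-0.98614682 -0.02784394 -0.16352114]
 [ 0.16384853 -0.00989763 -0.98643586]] [ -21.43490475  557.70639208 1546.85097266]
{'clock': 0.1, 'qpos': array([ 1.19560213e+00,  3.53605978e-01,  1.63407619e+00,  3.47759352e-05,
        1.15521958e+00, -2.40609632e-03]), 'qvel': array([ 2.05630221e-03, -2.25450141e-03, -1.80840977e-04,  1.11130167e-03,
        1.51622888e-03, -7.14862920e-05]), 'joint_efforts': array([ 1.31187426e-03, -6.06358624e+01, -3.42818356e+01,  1.82850931e-04,
        3.90489295e-03,  2.25868553e-05]), 'eef_pos': array([227.46348859, 581.66012739, 230.61281588]), 'tcp_rot': array([-3.14155771e+00,  1.30901976e-03,  1.19799419e+00]), 'contact_force': array([ 1.31401354, -0.79800452,  0.15462034]), 'wrist_torque': array([ 0.00481354, -0.04151121,  0.01615835]), 'opening': 1.0000244415159516}
```

View pics/top0.png

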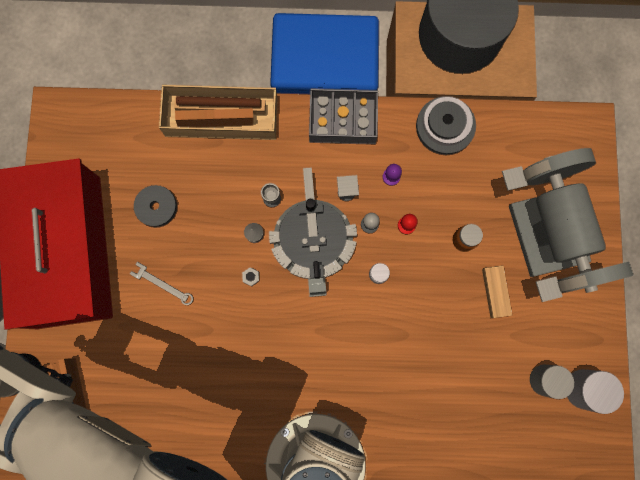

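View pics/side0.png

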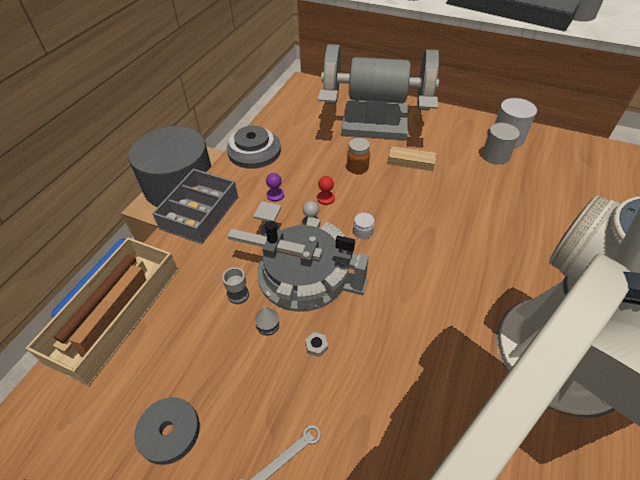

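Top view: fixture at about (313,237), wing (317,270), handle (311,205), bar tip (309,170). Ball-topped candidates are steel grey (371,222), red (408,222) and purple (393,173). The grey one stands at the fixture and fits; red and purple are excluded. I'll confirm it in one enlarged crop and measure at the same time.

```bash
cat > h.py <<'E'
import numpy as np,cv2,pickle
def ray(f,u,v):
    fl=240/np.tan(np.radians(f["fov_y"]/2)); R=np.array(f["R"]);t=np.array(f["t"])
    return -R.T@t, R.T@np.array([(u-f["cx"])/fl,(v-f["cy"])/fl,1])
def onz(f,u,v,z):
    c,d=ray(f,u,v); return c+d*(z-c[2])/d[2]
def proj(f,X):
    fl=240/np.tan(np.radians(f["fov_y"]/2)); c=np.array(f["R"])@X+f["t"]; return np.array([f["cx"],f["cy"]])+fl*c[:2]/c[2]
def tri(fs,uvs):
    A=np.zeros((3,3));b=np.zeros(3)
    for f,(u,v) in zip(fs,uvs):
        c,d=ray(f,u,v);d/=np.linalg.norm(d);P=np.eye(3)-np.outer(d,d);A+=P;b+=P@c
    return np.linalg.solve(A,b)
E
python3 - <<'E'
from h import *
T=pickle.load(open("top0.pkl","rb"));S=pickle.load(open("side0.pkl","rb"))
a=cv2.resize(T["pixels"][155:305,235:425],None,fx=4,fy=4,interpolation=cv2.INTER_CUBIC)
b=cv2.resize(S["pixels"][190:340,220:410],None,fx=4,fy=4,interpolation=cv2.INTER_CUBIC)
cv2.imwrite("pics/ct.png",a[:,:,::-1]);cv2.imwrite("pics/cs.png",b[:,:,::-1])
for n,f,(x0,y0,x1,y1) in(("T",T,(290,190,335,300)),("S",S,(255,215,375,262))):
    g=f["pixels"].max(2)[y0:y1,x0:x1]; k,l,st,c=cv2.connectedComponentsWithStats((g<40).astype(np.uint8))
    for i in range(1,k):
        if st[i,4]>15: print(n,st[i]+np.array([x0,y0,0,0,0]),c[i]+[x0,y0])
E
```

```text
T [306 199  10  13  65] [310.83076923 205.43076923]
T [315 261   5  17  40] [317.675 269.95 ]
S [265 221  13  22 195] [271.16410256 232.06153846]
S [336 236  19  16 206] [344.69417476 243.79126214]
```

View pics/ct.png

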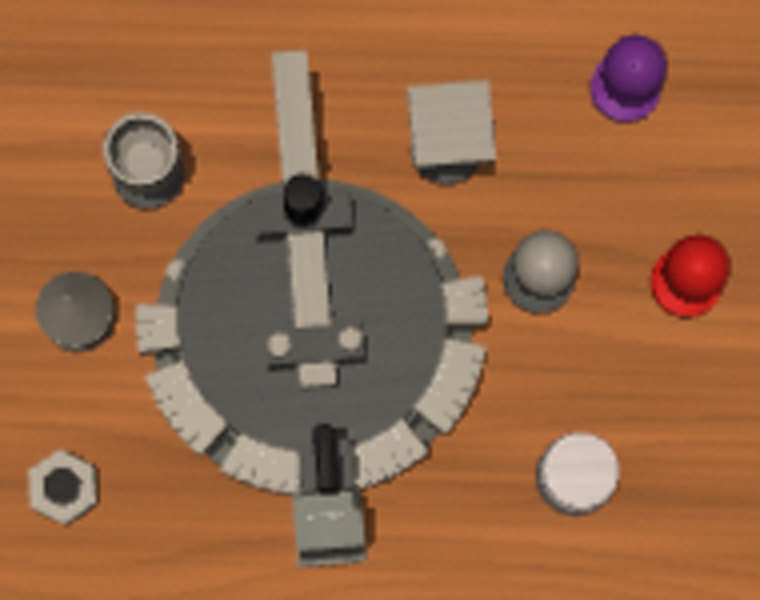

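View pics/cs.png

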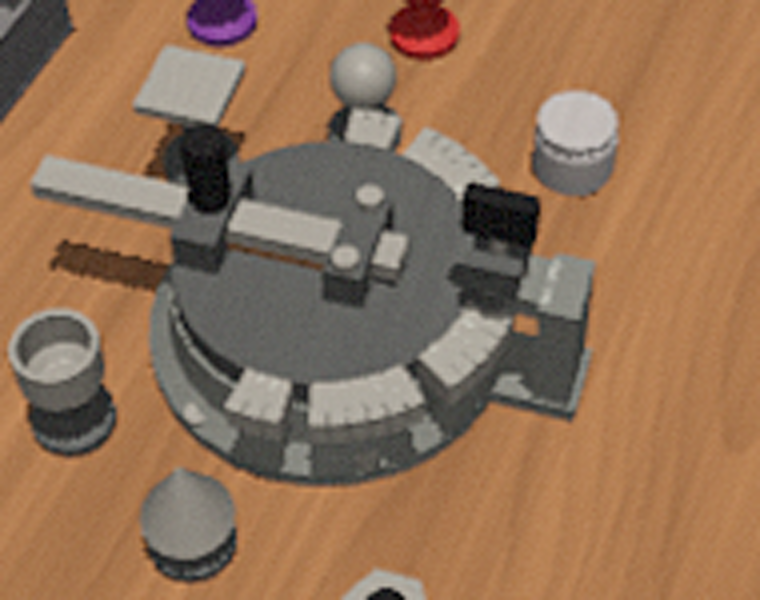

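The crops show the steel ball post at top px (371,221), at the −80° place. Plate is at −40°, cup at +40° and cone at +80°, so the head goes to −1.396. The wing is at top px (317,270) and side px (345,243).

```bash
python3 - <<'E'
from h import *
T=pickle.load(open("top0.pkl","rb"));S=pickle.load(open("side0.pkl","rb"))
w=tri([T,S],[(317,269.5),(344.7,243.8)]);h=tri([T,S],[(310.8,205.4),(271.2,232)])
print("wing",w,"handle",h)
print("wing top onz", onz(T,317.2,269.7,145),onz(S,344.7,243.8,140),"h",onz(T,310.8,205.4,135),onz(S,271.2,232,123))
# bar: tip mid and inner end top at z=90
p=[onz(T,235+x/4,155+y/4,90) for x,y in((290,53),(318,375))];d=p[0]-p[1];print("bar",p,np.arctan2(d[1],d[0]))
b=onz(T,235+546/4,155+262/4,54+5);print("ball",b)
c=w*0;d=(h-w);yaw=np.arctan2(d[1],d[0]);print("yaw w-h",yaw,np.linalg.norm(d[:2]))
# plunger block & base circle: disc centre ellipse
print("disc ctr", onz(T,235+312/4,155+320/4,70))
E
```

```text
wing [471.54985033   7.94051715 139.16553938] handle [631.69222913  27.79831648 126.559678  ]
wing top onz [470.27206083   7.43354626 145.        ] [471.45326965   8.60533735 140.        ] h [628.84749514  27.37535639 135.        ] [634.43679952  25.32659983 123.        ]
bar [array([735.21180596,  39.11528735,  90.        ]), array([528.93407592,  15.51012345,  90.        ])] 0.11393827398684901
ball [ 610.83795257 -128.1457257    59.        ]
yaw w-h 0.12337114603471883 161.3688745700614
disc ctr [567.01151756  20.37151686  70.        ]
```

```bash
cat >> h.py <<'E'
from scipy.spatial.transform import Rotation as Ro
def rows(s,*wps):
    R0=Ro.from_euler("xyz",s["tcp_rot"]); p0=np.array(s["eef_pos"])
    for x,y,z,yaw in wps:
        d=R0.inv().apply(np.array([x,y,z])-p0)/10
        rv=(R0.inv()*Ro.from_euler("xyz",[np.pi,0,yaw])).as_rotvec(degrees=True)
        print((x,y,z,yaw),"->",np.round(d,2),np.round(rv,2))
E
python3 -c "
from h import *;from rig import r
rows(r.sense(),(350,295,235,0),(471,8,235,-.1),(471,8,235,-1.45))"
```

```text
(350, 295, 235, 0) -> [-22.23  21.85  -0.41] [4.000e-02 7.000e-02 6.864e+01]
(471, 8, 235, -0.1) -> [-44.56  43.58  -0.38] [5.000e-02 7.000e-02 7.437e+01]
(471, 8, 235, -1.45) -> [-44.56  43.58  -0.38] [1.0000e-01 3.0000e-02 1.5172e+02]
```

apply_moves(
  targets=[
    [[1,-2.5,2.5,-0.4,0,0,8],[1,-6,6,-0.4,0,0,16],[1,-9.5,9.3,-0.4,0,0,24],[1,-13,12.7,-0.4,0,0,32],[1,-16.5,16.1,-0.4,0,0,40],[1,-20,19.5,-0.4,0,0,48],[1,-23.5,23,-0.4,0,0,56],[1,-27,26.4,-0.4,0,0,64]],
  ],
)

```text
clock: 0.9
eef_pos: [375.3, 232.2, 234.9]
tcp_rot: [3.14, 0.0, 0.076]
contact_force: [0.2, 0.2, -0.1]
opening: 1.003
```

```bash
python3 -c "
from h import *;from rig import r
s=r.sense();print(s['eef_pos'],s['tcp_rot'],s['clock'],s['contact_force'])
rows(s,(471,8,235,-1.45))"
```

```text
[375.25180977 232.17556158 234.92866826] [3.14044240e+00 4.17303736e-04 7.56626402e-02] 0.9 [ 0.22646305  0.21330538 -0.05997338]
(471, 8, 235, -1.45) -> [7.850e+00 2.308e+01 2.000e-02] [ 7.000e-02 -3.000e-02  8.741e+01]
```

apply_moves(
  targets=[
    [[1,1,3,0,0,0,8],[1,2.2,6.5,0,0,0,16],[1,3.3,10,0,0,0,24],[1,4.5,13.5,0,0,0,32],[1,5.6,17,0,0,0,40],[1,6.8,20,0,0,0,48],[1,7.5,22,0,0,0,56],[1,7.8,23.1,0,0,0,64]],
  ],
)

```text
clock: 1.7
eef_pos: [470.9, 6.0, 234.9]
tcp_rot: [3.14, -0.001, -1.049]
contact_force: [0.1, 0.7, -0.6]
opening: 1.004
```

apply_moves(
  targets=[
    [[1,0,0,0,0,0,8],[1,0,0,0,0,0,16],[1,0,0,0,0,0,23],[1,0,0,0,0,0,23],[1,0,0,0,0,0,23]],
  ],
)

```text
clock: 2.2
eef_pos: [470.8, 6.0, 234.8]
tcp_rot: [3.14, -0.001, -1.446]
contact_force: [0.1, -0.6, -0.8]
opening: 1.0
```

```bash
python3 - <<'E'
from h import *;from rig import r
s=r.sense();print(s['eef_pos'],s['tcp_rot'],s['clock'],s['contact_force'],s['qpos'])
rows(s,(471.5,8,235,-1.452),(471.5,8,145,-1.452),(471.5,8,126,-1.452))
f=r.grab_frame("side");cv2.imwrite("pics/s1.png",cv2.resize(f["pixels"][120:320,220:460],None,fx=3,fy=3)[:,:,::-1])
E
```

```text
[470.76284551   6.04787874 234.76231517] [ 3.14046156e+00 -1.31266100e-03 -1.44645839e+00] 2.2 [ 0.141963   -0.57601024 -0.81009012] [ 1.07029022e-02  1.06810807e-01  1.94703669e+00 -1.61669700e-03
  1.08872064e+00  1.45791226e+00]
(471.5, 8, 235, -1.452) -> [-0.18 -0.1  -0.02] [ 0.06 -0.08  0.32]
(471.5, 8, 145, -1.452) -> [-0.2  -0.11  8.98] [ 0.06 -0.08  0.32]
(471.5, 8, 126, -1.452) -> [-0.2  -0.11 10.88] [ 0.06 -0.08  0.32]
```

View pics/s1.png

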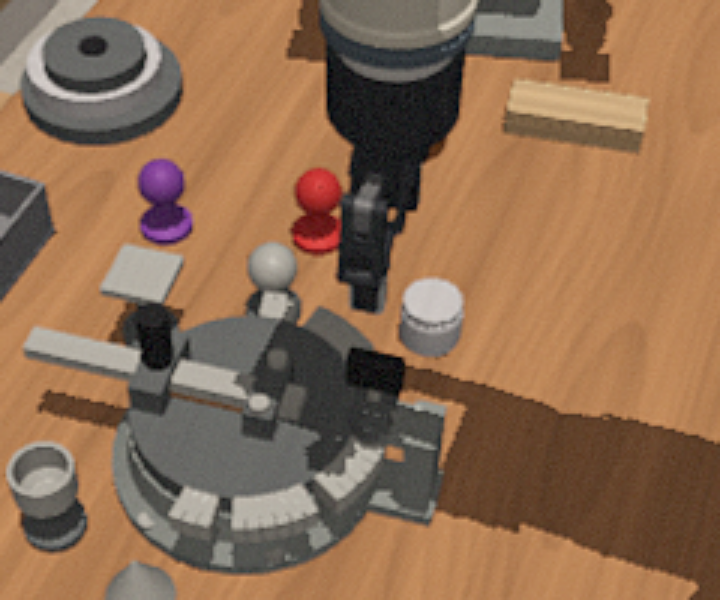

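Picture: the gripper hangs above the wing (crop 375,370) and the jaws straddle it. Descending.

apply_moves(
  targets=[
    [[1,-0.2,-0.1,3,0,0,0.3],[1,-0.2,-0.1,6,0,0,0.3],[1,-0.2,-0.1,8,0,0,0.3],[1,-0.2,-0.1,10,0,0,0.3],[1,-0.2,-0.1,10.9,0,0,0.3],[1,-0.2,-0.1,10.9,0,0,0.3]],
  ],
)

```text
clock: 2.85
eef_pos: [470.7, 8.0, 124.9]
tcp_rot: [3.138, -0.001, -1.45]
contact_force: [-0.0, -0.3, 0.7]
opening: 0.996
```

apply_moves(
  targets=[
    [[-1,0,0,0,0,0,0],[-1,0,0,0,0,0,0],[-1,0,0,0,0,0,0],[-1,0,0,0,0,0,0],[-1,0,0,0,0,0,0],[-1,0,0,0,0,0,0],[-1,0,0,0,0,0,0],[-1,0,0,0,0,0,0]],
  ],
  newtons=40,
)

```text
clock: 3.65
eef_pos: [470.8, 9.8, 125.5]
tcp_rot: [3.139, 0.002, -1.452]
contact_force: [-1.4, 12.6, 5.1]
opening: 0.134
```

apply_moves(
  targets=[
    [[-1,0,0,-0.4,0,0,0],[-1,0,0,-0.9,0,0,0],[-1,0,0,-1.4,0,0,0],[-1,0,0,-1.9,0,0,0],[-1,0,0,-2.3,0,0,0],[-1,0,0,-2.35,0,0,0],[-1,0,0,-2.35,0,0,0]],
  ],
  newtons=50,
)

```text
clock: 4.35
eef_pos: [470.5, 10.2, 148.9]
tcp_rot: [3.139, 0.003, -1.452]
contact_force: [1.6, 6.1, -8.7]
opening: 0.13
```

apply_moves(
  targets=[
    [[-1,0,0,0,0,0,-6],[-1,0,0,0,0,0,-14],[-1,0,0,0,0,0,-22],[-1,0,0,0,0,0,-30],[-1,0,0,0,0,0,-38],[-1,0,0,0,0,0,-46],[-1,0,0,0,0,0,-54],[-1,0,0,0,0,0,-62]],
  ],
)

```text
clock: 5.15
eef_pos: [471.3, 9.7, 148.9]
tcp_rot: [-3.141, 0.002, -0.364]
contact_force: [4.3, -0.5, -8.5]
opening: 0.132
```

apply_moves(
  targets=[
    [[-1,0,0,0,0,0,-6],[-1,0,0,0,0,0,-6],[-1,0,0,0.15,0,0,-6],[-1,0,0,0.35,0,0,-6],[-1,0,0,0.35,0,0,-6]],
  ],
)

```text
clock: 5.65
eef_pos: [471.6, 9.6, 145.6]
tcp_rot: [-3.14, 0.001, -0.261]
contact_force: [2.5, 0.2, -5.8]
opening: 0.131
```

```bash
python3 - <<'E'
from h import *;from rig import r
s=r.sense();print(s['eef_pos'],s['tcp_rot'],s['clock'],s['contact_force'],s['wrist_torque'],s['opening'])
E
```

```text
[471.57779953   9.62724921 145.58618223] [-3.14048165e+00  1.27120445e-03 -2.60618815e-01] 5.65 [ 2.49094499  0.17637144 -5.83075081] [-0.18771717 -0.69299607  0.01088978] 0.13111701489819882
```

apply_moves(
  targets=[
    [[1,0,0,0.1,0,0,0],[1,0,0,0.1,0,0,0],[1,0,0,0.1,0,0,0],[1,0,0,0.1,0,0,0],[1,0,0,0.1,0,0,0],[1,0,0,0.1,0,0,0]],
  ],
)

```text
clock: 6.25
eef_pos: [471.6, 9.6, 144.6]
tcp_rot: [-3.14, 0.001, -0.261]
contact_force: [0.4, -0.3, 0.1]
opening: 0.999
```

apply_moves(
  targets=[
    [[1,0,0,-2,0,0,0],[1,0,0,-5,0,0,0],[1,0,0,-8,0,0,0],[1,0,0,-8,0,0,0]],
  ],
)

```text
clock: 6.65
eef_pos: [474.0, 9.6, 228.3]
tcp_rot: [-3.139, -0.005, -0.261]
contact_force: [0.9, -0.1, 0.7]
opening: 1.005
```

```bash
python3 - <<'E'
from h import *;from rig import r
s=r.sense();print(s['eef_pos'],s['tcp_rot'],s['clock'],s['contact_force'],s['opening'])
rows(s,(633,28.4,225,-1.456))
f=r.grab_frame("side");cv2.imwrite("pics/s2.png",cv2.resize(f["pixels"][180:330,220:410],None,fx=4,fy=4)[:,:,::-1])
E
```

```text
[473.97328573   9.55751325 228.26688081] [-3.13874276 -0.0048073  -0.26074362] 6.65 [ 0.86716073 -0.06354592  0.65709381] 1.0050182785682076
(633, 28.4, 225, -1.456) -> [14.88 -5.92  0.42] [-0.31 -0.14 68.48]
```

View pics/s2.png

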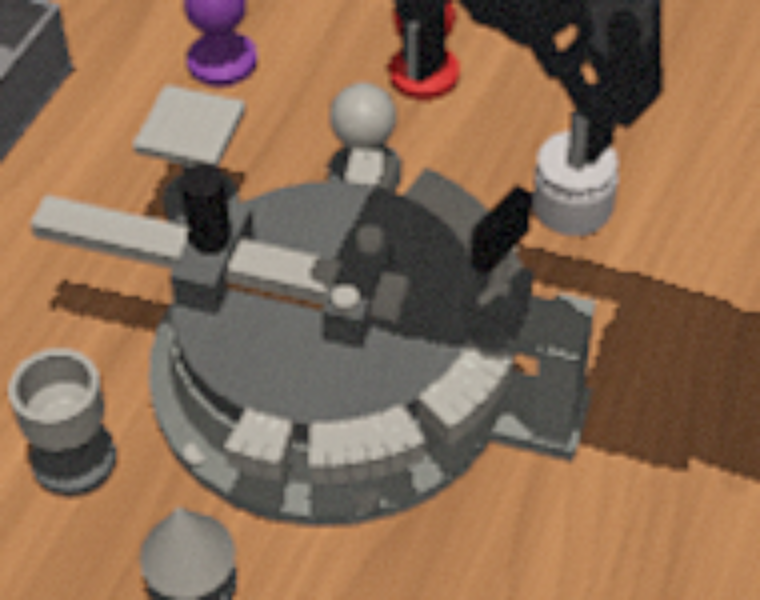

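The wing (crop 500,230) is turned and stays up, so the plunger is parked. Now the handle.

apply_moves(
  targets=[
    [[1,2,-0.8,0.2,0,0,8],[1,5,-2,0.4,0,0,16],[1,8.5,-3.4,0.4,0,0,25],[1,12,-4.8,0.4,0,0,34],[1,14,-5.6,0.4,0,0,43],[1,14.9,-5.9,0.4,0,0,52],[1,14.9,-5.9,0.4,0,0,60],[1,14.9,-5.9,0.4,0,0,68.5]],
  ],
)

```text
clock: 7.5
eef_pos: [631.6, 28.1, 220.8]
tcp_rot: [-3.141, 0.001, -1.446]
contact_force: [-0.1, -0.5, 1.2]
opening: 0.998
```

```bash
python3 - <<'E'
from h import *;from rig import r
s=r.sense();print(s['eef_pos'],s['tcp_rot'],s['clock'],s['contact_force'])
rows(s,(633,28.4,112,-1.456))
E
```

```text
[631.60557531  28.14608311 220.79086544] [-3.14119306e+00  1.29154072e-03 -1.44613111e+00] 7.5 [-0.0826143  -0.52379408  1.24775004]
(633, 28.4, 112, -1.456) -> [ 1.000e-02 -1.400e-01  1.088e+01] [-0.02  0.07  0.57]
```

apply_moves(
  targets=[
    [[1,0,-0.1,3,0,0,0.6],[1,0,-0.1,6,0,0,0.6],[1,0,-0.1,8,0,0,0.6],[1,0,-0.1,10,0,0,0.6],[1,0,-0.1,10.7,0,0,0.6],[1,0,-0.1,10.7,0,0,0.6]],
  ],
)

```text
clock: 8.1
eef_pos: [631.3, 28.4, 111.9]
tcp_rot: [3.139, 0.002, -1.457]
contact_force: [0.5, 0.2, 0.3]
opening: 1.004
```

apply_moves(
  targets=[
    [[-1,0,0,0,0,0,0],[-1,0,0,0,0,0,0],[-1,0,0,0,0,0,0],[-1,0,0,0,0,0,0],[-1,0,0,0,0,0,0],[-1,0,0,0,0,0,0],[-1,0,0,0,0,0,0]],
  ],
  newtons=30,
)

```text
clock: 8.8
eef_pos: [631.7, 28.6, 112.7]
tcp_rot: [3.14, 0.002, -1.457]
contact_force: [-0.8, 0.9, 6.4]
opening: 0.273
```

```bash
python3 - <<'E'
from h import *;from rig import r
s=r.sense();print(s['eef_pos'],s['tcp_rot'],s['clock'],s['contact_force'],s['opening'])
c=np.array([568.7,20.9]);p=s['eef_pos'];print("r,ang",np.linalg.norm(p[:2]-c),np.arctan2(*(p[:2]-c)[::-1]))
a0=.115; y0=s['tcp_rot'][2]
w=[]
for k in range(1,13):
    d=-1.396*k/12; w.append((*(c+65*np.array([np.cos(a0+d),np.sin(a0+d)])),p[2],y0+d))
rows(s,*w)
E
```

```text
[631.71039103  28.56230553 112.73437021] [ 3.13965041e+00  1.79064444e-03 -1.45684902e+00] 8.8 [-0.75993385  0.93225076  6.43841968] 0.27270924676077496
r,ang 63.474564226456145 0.12100969765996268
(np.float64(633.6999422222308), np.float64(20.813333359012343), np.float64(112.73437020691968), np.float64(-1.573182355900208)) -> [ 0.79 -0.11 -0.  ] [0.12 0.1  6.67]
(np.float64(633.2505419935721), np.float64(13.269303548424759), np.float64(112.73437020691968), np.float64(-1.6895156892335412)) -> [ 1.54  0.02 -0.  ] [ 0.12  0.09 13.33]
(np.float64(631.9285353714442), np.float64(5.828426930740358), np.float64(112.73437020691968), np.float64(-1.8058490225668746)) -> [ 2.26  0.24 -0.  ] [ 0.13  0.08 20.  ]
(np.float64(629.7517934905432), np.float64(-1.4087093214303827), np.float64(112.73437020691968), np.float64(-1.922182355900208)) -> [ 2.96  0.54 -0.  ] [ 0.13  0.07 26.66]
(np.float64(626.749741957898), np.float64(-8.344272236139979), np.float64(112.73437020691968), np.float64(-2.038515689233541)) -> [ 3.61  0.91 -0.  ] [ 0.14  0.07 33.33]
(np.float64(622.9629630719681), np.float64(-14.88
[... 513 characters left out ...]
loat64(-31.28291031277302), np.float64(112.73437020691968), np.float64(-2.5038490225668744)) -> [ 5.67  3.09 -0.  ] [1.500e-01 3.000e-02 5.999e+01]
(np.float64(601.1360439992985), np.float64(-35.42852784935509), np.float64(112.73437020691968), np.float64(-2.6201823559002078)) -> [ 6.01  3.77 -0.  ] [1.600e-01 3.000e-02 6.665e+01]
(np.float64(594.3786908346698), np.float64(-38.812685729394644), np.float64(112.73437020691968), np.float64(-2.736515689233541)) -> [ 6.27  4.48 -0.  ] [1.600e-01 2.000e-02 7.332e+01]
(np.float64(587.2742082872933), np.float64(-41.389636268806754), np.float64(112.73437020691968), np.float64(-2.8528490225668746)) -> [ 6.44  5.21 -0.  ] [1.600e-01 1.000e-02 7.998e+01]
```

apply_moves(
  targets=[
    [[-1,0.77,0.05,0,0,0,7],[-1,1.54,0.19,0,0,0,14],[-1,2.28,0.42,0,0,0,21],[-1,2.98,0.74,0,0,0,28],[-1,3.64,1.15,0,0,0,35],[-1,4.25,1.63,0,0,0,42],[-1,4.72,2.1,0,0,0,48],[-1,5.14,2.62,0,0,0,54]],
  ],
)

```text
clock: 9.6
eef_pos: [611.4, -24.7, 112.8]
tcp_rot: [3.138, 0.001, -2.404]
contact_force: [-1.8, 6.8, 1.0]
opening: 0.268
```

```bash
python3 - <<'E'
from h import *;from rig import r
s=r.sense();print(s['eef_pos'],s['tcp_rot'],s['clock'],s['contact_force'],s['opening'],s['wrist_torque'],s['qpos'])
c=np.array([568.7,20.9]);p=s['eef_pos'];print("r,ang",np.linalg.norm(p[:2]-c),np.arctan2(*(p[:2]-c)[::-1]))
for a in(-1.07,-1.18,-1.278):rows(s,(*(c+63.5*np.array([np.cos(a),np.sin(a)])),112.7,a-1.573))
E
```

```text
[611.35256676 -24.67822363 112.75635103] [ 3.13791133e+00  6.02484566e-04 -2.40406933e+00] 9.6 [-1.75295356  6.83924306  1.04666324] 0.2678536765278402 [ 1.20560229 -0.02334276  0.03360767] [-0.04449701  0.46543645  1.75675788  0.00381199  0.92156866  2.35726329]
r,ang 62.42287978376834 -0.818545155372451
(np.float64(599.1878885433119), np.float64(-34.802232021442286), 112.7, -2.643) -> [1.58 0.07 0.  ] [2.100e-01 1.000e-02 1.369e+01]
(np.float64(592.888726347297), np.float64(-37.81248178790929), 112.7, -2.753) -> [2.25 0.27 0.01] [ 0.21 -0.   19.99]
(np.float64(587.0280473319544), np.float64(-39.89747265304405), 112.7, -2.851) -> [2.82 0.51 0.01] [ 2.200e-01 -1.000e-02  2.561e+01]
```

apply_moves(
  targets=[
    [[-1,0.8,0,0,0,0,7],[-1,1.58,0.07,0,0,0,13.7],[-1,2.25,0.27,0,0,0,20],[-1,2.82,0.51,0,0,0,25.6],[-1,2.82,0.51,0,0,0,25.6],[-1,2.82,0.51,0,0,0,25.6],[-1,2.82,0.51,0,0,0,25.6]],
  ],
)

```text
clock: 10.3
eef_pos: [586.7, -38.4, 112.8]
tcp_rot: [3.136, -0.001, -2.852]
contact_force: [-1.7, 10.1, 1.9]
opening: 0.27
```

```bash
python3 - <<'E'
from h import *;from rig import r
s=r.sense();print(s['eef_pos'],s['tcp_rot'],s['clock'],s['contact_force'],s['opening'],s['qpos'][5])
c=np.array([568.7,20.9]);p=s['eef_pos'];print("r,ang",np.linalg.norm(p[:2]-c),np.arctan2(*(p[:2]-c)[::-1]))
T=r.grab_frame("top");S=r.grab_frame("side")
a=cv2.resize(T["pixels"][180:300,240:400],None,fx=4,fy=4,interpolation=cv2.INTER_CUBIC)
b=cv2.resize(S["pixels"][180:310,230:390],None,fx=4,fy=4,interpolation=cv2.INTER_CUBIC)
cv2.imwrite("pics/s3.png",cv2.resize(np.vstack([a,b]),None,fx=.6,fy=.6)[:,:,::-1])
E
```

```text
[586.65967825 -38.37155664 112.75996479] [ 3.13566757e+00 -9.63919851e-04 -2.85161046e+00] 10.3 [-1.70213079 10.05426205  1.87454776] 0.2695450375631703 2.7765831680011925
r,ang 61.93276572042203 -1.2765833879401234
```

View pics/s3.png

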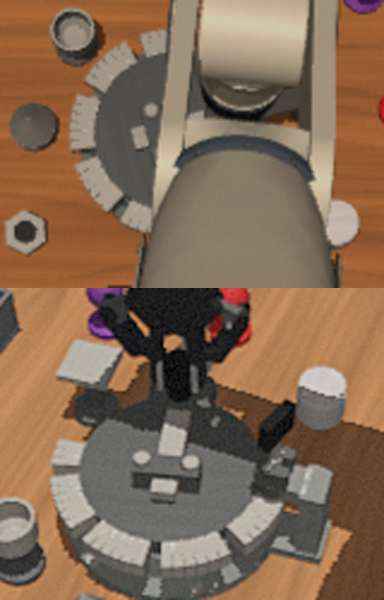

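Picture: the head is round near −80° and the wing is still up. The arm hides the bar from above, so I'll release, retreat up and measure the bar.

apply_moves(
  targets=[
    [[1,0,0,0,0,0,0],[1,0,0,0,0,0,0],[1,0,0,0,0,0,0],[1,0,0,0,0,0,0],[1,0,0,-2,0,0,0],[1,0,0,-6,0,0,0],[1,0,0,-10,0,0,0],[1,0,0,-14,0,0,0]],
  ],
)

```text
clock: 11.2
eef_pos: [586.8, -39.3, 254.2]
tcp_rot: [3.136, -0.001, -2.852]
contact_force: [0.8, 0.3, -0.0]
opening: 1.001
```

apply_moves(
  targets=[
    [[1,3,2,0,0,0,-8],[1,6,6,0,0,0,-16],[1,8,10,0,0,0,-24],[1,10,14,0,0,0,-32],[1,12,18,0,0,0,-40],[1,14,22,0,0,0,-48],[1,14,26,0,0,0,-56],[1,14,28,0,0,0,-64]],
  ],
)

```text
clock: 12.0
eef_pos: [371.4, 190.9, 256.4]
tcp_rot: [3.139, 0.006, -1.728]
contact_force: [0.2, -0.7, -0.1]
opening: 1.001
```

```bash
python3 - <<'E'
from h import *;from rig import r
s=r.sense();print(s['eef_pos'],s['tcp_rot'],s['clock'],s['contact_force'],s['qpos'])
T=r.grab_frame("top");S=r.grab_frame("side")
pickle.dump(T,open("T1.pkl","wb"));pickle.dump(S,open("S1.pkl","wb"))
cv2.imwrite("pics/t4.png",cv2.resize(T["pixels"][155:305,235:425],None,fx=4,fy=4,interpolation=cv2.INTER_CUBIC)[:,:,::-1])
E
```

```text
[371.36213439 190.92079326 256.43081677] [ 3.13852921  0.00577681 -1.72775927] 12.0 [ 0.21209166 -0.71329561 -0.09626344] [ 0.46596163 -0.00946741  2.0190357   0.00715993  1.13115203  2.19066747]
```

View pics/t4.png

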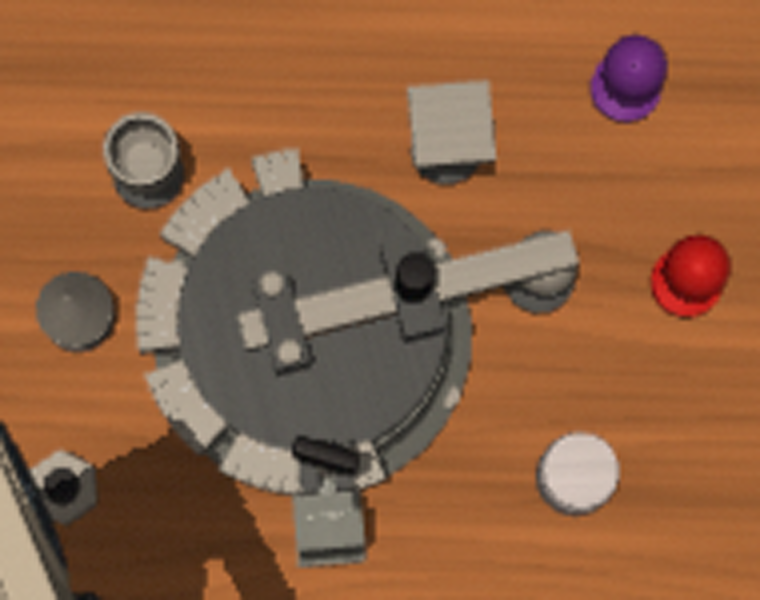

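Picture: the bar's long end lies over the ball post and the wing is still turned. Next I measure the turn precisely from both frames.

```bash
cat > bar.py <<'E'
from h import *
def bar(f,a0,c=(568.7,20.9),verbose=0):
    # bar top face (z=90): mean lateral position of bright grey pixels at stations along the bar
    im=cv2.resize(f["pixels"],None,fx=4,fy=4,interpolation=cv2.INTER_LINEAR).astype(int)
    c=np.array(c);out=[]
    for it in range(3):
        e=np.array([np.cos(a0),np.sin(a0)]);n=np.array([-e[1],e[0]]);pts=[]
        for s in list(range(5,42,3))+list(range(95,160,3)):
            L=np.arange(-24,24.1,.5);v=[]
            for l in L:
                q=proj(f,np.array([*(c+s*e+l*n),90.]));p=im[int(round(q[1]*4+1.5)),int(round(q[0]*4+1.5))]
                v.append(p.min()>120 and p.max()-p.min()<40)
            v=np.array(v)
            if v.any():
                lo,hi=L[v].min(),L[v].max()
                if 15<hi-lo<28: pts.append((s,(lo+hi)/2))
        pts=np.array(pts)
        k,b=np.polyfit(pts[:,0],pts[:,1],1);res=np.abs(pts[:,1]-k*pts[:,0]-b)
        g=res<2*np.median(res)+.3;k,b=np.polyfit(pts[g,0],pts[g,1],1)
        a0+=k
    return a0,b,g.sum(),res[g].mean()
E
python3 - <<'E'
from bar import *
g=lambda n:pickle.load(open(n,"rb"))
A=bar(g("top0.pkl"),.115);B=bar(g("T1.pkl"),-1.28);print(A,B,B[0]-A[0])
A=bar(g("side0.pkl"),.115);B=bar(g("S1.pkl"),-1.28);print(A,B,B[0]-A[0])
E
```

```text
(np.float64(0.11057230107116459), np.float64(0.8849128713558775), np.int64(34), np.float64(0.3139005222232152)) (np.float64(-1.2910734993978865), np.float64(0.34179911139350844), np.int64(34), np.float64(0.3572466217741762)) -1.401645800469051
(np.float64(0.11797015501911912), np.float64(-3.300770308123251), np.int64(34), np.float64(0.23078060365378678)) (np.float64(-1.2931622371238984), np.float64(0.7321428571428573), np.int64(13), np.float64(0.6856255632479414)) -1.4111323921430174
```

The head has turned by −1.40 rad (top view −1.402, side −1.411), within 0.03 of −1.396. Back to the wing.

```bash
python3 - <<'E'
from h import *;from rig import r
rows(r.sense(),(471.5,9.6,235,-.261))
E
```

```text
(471.5, 9.6, 235, -0.261) -> [ 16.33 -12.68   2.  ] [-8.00e-02  3.90e-01 -8.41e+01]
```

apply_moves(
  targets=[
    [[1,2,-1.5,0,0,0,-8],[1,5,-4,0,0,0,-16],[1,8,-6,0,0,0,-24],[1,11,-8.5,0,0,0,-32],[1,14,-11,1,0,0,-40],[1,16,-12.5,2,0,0,-48],[1,16.3,-12.7,2,0,0,-56],[1,16.3,-12.7,2,0,0,-64]],
  ],
)

```text
clock: 12.9
eef_pos: [471.8, 7.5, 234.4]
tcp_rot: [-3.139, 0.006, -0.612]
contact_force: [0.8, 0.6, 0.5]
opening: 1.0
```

apply_moves(
  targets=[
    [[1,0,0,0,0,0,-8],[1,0,0,0,0,0,-16],[1,0,0,0,0,0,-20],[1,0,0,0,0,0,-20],[1,0,0,0,0,0,-20]],
  ],
)

```text
clock: 13.4
eef_pos: [471.8, 6.6, 234.3]
tcp_rot: [-3.138, 0.005, -0.268]
contact_force: [-0.1, -0.8, 0.6]
opening: 1.001
```

```bash
python3 - <<'E'
from h import *;from rig import r
s=r.sense();print(s['eef_pos'],s['tcp_rot'])
rows(s,(471.5,9.6,145.5,-.261))
E
```

```text
[471.76473017   6.64709743 234.3202642 ] [-3.13767829  0.00491465 -0.26800604]
(471.5, 9.6, 145.5, -0.261) -> [-0.06 -0.24  8.88] [-0.23  0.28 -0.4 ]
```

apply_moves(
  targets=[
    [[1,-0.1,-0.25,3,-0.2,0.3,-0.4],[1,-0.1,-0.25,6,-0.2,0.3,-0.4],[1,-0.1,-0.25,8,-0.2,0.3,-0.4],[1,-0.1,-0.25,8.8,-0.2,0.3,-0.4],[1,-0.1,-0.25,8.8,-0.2,0.3,-0.4]],
  ],
)

```text
clock: 13.9
eef_pos: [470.6, 9.5, 145.6]
tcp_rot: [3.141, 0.002, -0.263]
contact_force: [0.9, -0.5, -0.1]
opening: 1.0
```

apply_moves(
  targets=[
    [[-1,0,0,0,0,0,0],[-1,0,0,0,0,0,0],[-1,0,0,0,0,0,0],[-1,0,0,0,0,0,0],[-1,0,0,0,0,0,0],[-1,0,0,0,0,0,0],[-1,0,0,0,0,0,0],[-1,0,0,0,0,0,0]],
  ],
  newtons=50,
)

```text
clock: 14.7
eef_pos: [471.4, 9.5, 146.1]
tcp_rot: [-3.141, -0.0, -0.263]
contact_force: [2.6, -1.0, 5.1]
opening: 0.132
```

apply_moves(
  targets=[
    [[-1,0,0,-0.15,0,0,0],[-1,0,0,-0.3,0,0,0],[-1,0,0,-0.35,0,0,0],[-1,0,0,-0.35,0,0,0],[-1,0,0,-0.35,0,0,0]],
  ],
)

```text
clock: 15.2
eef_pos: [471.2, 9.5, 149.4]
tcp_rot: [-3.142, 0.0, -0.263]
contact_force: [4.4, -0.5, -8.9]
opening: 0.13
```

apply_moves(
  targets=[
    [[-1,0,0,0,0,0,6],[-1,0,0,0,0,0,14],[-1,0,0,0,0,0,22],[-1,0,0,0,0,0,30],[-1,0,0,0,0,0,38],[-1,0,0,0,0,0,46],[-1,0,0,0,0,0,54],[-1,0,0,0,0,0,62]],
  ],
)

```text
clock: 16.0
eef_pos: [470.2, 10.3, 148.9]
tcp_rot: [3.14, 0.002, -1.351]
contact_force: [1.9, 5.7, -7.9]
opening: 0.128
```

apply_moves(
  targets=[
    [[-1,0,0,0,0,0,6],[-1,0,0,0,0,0,6],[-1,0,0,0,0,0,6]],
  ],
)

```text
clock: 16.3
eef_pos: [470.0, 10.7, 148.8]
tcp_rot: [3.139, 0.003, -1.453]
contact_force: [3.2, 3.7, -8.3]
opening: 0.132
```

```bash
python3 - <<'E'
from h import *;from rig import r
s=r.sense();print(s['eef_pos'],s['tcp_rot'],s['contact_force'],s['wrist_torque'],s['opening'])
rows(s,(470.8,9.9,149,-1.455),(470.8,9.9,125.5,-1.455))
E
```

```text
[470.02141032  10.66514451 148.79948478] [ 3.13922529e+00  2.56713206e-03 -1.45286638e+00] [ 3.20867173  3.65173456 -8.33338015] [ 0.62751313 -0.6701342  -0.04638815] 0.13213670524883522
(470.8, 9.9, 149, -1.455) -> [ 0.09 -0.07 -0.02] [0.14 0.15 0.12]
(470.8, 9.9, 125.5, -1.455) -> [ 0.09 -0.07  2.33] [0.14 0.15 0.12]
```

Lower gently in the grip, watching the force.

apply_moves(
  targets=[
    [[-1,0,-0.05,0.3,0,0,0.2],[-1,0,-0.05,0.7,0,0,0.2],[-1,0,-0.05,1.1,0,0,0.2],[-1,0,-0.05,1.5,0,0,0.2],[-1,0,-0.05,1.9,0,0,0.2],[-1,0,-0.05,2.2,0,0,0.2],[-1,0,-0.05,2.3,0,0,0.2],[-1,0,-0.05,2.3,0,0,0.2]],
  ],
)

```text
clock: 17.1
eef_pos: [470.4, 10.7, 126.3]
tcp_rot: [3.139, 0.003, -1.456]
contact_force: [-2.2, 2.9, 3.2]
opening: 0.13
```

apply_moves(
  targets=[
    [[1,0,0,0,0,0,0],[1,0,0,0,0,0,0],[1,0,0,0,0,0,0],[1,0,0,0,0,0,0],[1,0,0,0,0,0,0],[1,0,0,-3,0,0,0],[1,0,0,-7,0,0,0],[1,0,0,-11,0,0,0]],
  ],
)

```text
clock: 17.9
eef_pos: [470.2, 10.5, 237.3]
tcp_rot: [3.138, 0.003, -1.456]
contact_force: [0.3, -0.4, 0.2]
opening: 0.995
```

apply_moves(
  targets=[
    [[1,-3,1,0,0,0,0],[1,-7,3,0,0,0,0],[1,-11,5,0,0,0,0],[1,-15,7,0,0,0,0],[1,-19,9,0,0,0,0],[1,-19,9,0,0,0,0],[1,-19,9,0,0,0,0]],
  ],
)

```text
clock: 18.6
eef_pos: [358.7, 189.6, 238.2]
tcp_rot: [3.138, 0.002, -1.453]
contact_force: [-0.2, 0.4, 0.6]
opening: 0.995
```

```bash
python3 - <<'E'
from bar import *;from rig import r
s=r.sense();print(s['eef_pos'],s['contact_force'],s['clock'])
T=r.grab_frame("top");S=r.grab_frame("side");T0,S0=[pickle.load(open(n,"rb")) for n in("top0.pkl","side0.pkl")]
print("bar",bar(T,-1.28)[0]-bar(T0,.115)[0])
for n,f,f0,(x0,y0,x1,y1) in(("T",T,T0,(300,255,335,280)),("S",S,S0,(325,220,375,262))):
  for q in(f0,f):
    g=q["pixels"].max(2)[y0:y1,x0:x1];k,l,st,c=cv2.connectedComponentsWithStats((g<40).astype(np.uint8));i=1+st[1:,4].argmax();print(n,st[i]+np.array([x0,y0,0,0,0]),c[i]+[x0,y0])
a=cv2.resize(T["pixels"][155:305,220:420],None,fx=3,fy=3);b=cv2.resize(S["pixels"][190:340,220:420],None,fx=3,fy=3)
d=cv2.absdiff(T["pixels"],T0["pixels"])
cv2.imwrite("pics/f.png",cv2.resize(np.vstack([a,b]),None,fx=.66,fy=.66,interpolation=cv2.INTER_AREA)[:,:,::-1])
E
```

```text
[358.66115917 189.63032184 238.22244277] [-0.16322907  0.44080735  0.59274457] 18.6
bar -1.3999765127603403
T [315 261   5  17  40] [317.675 269.95 ]
T [313 261   7  17  53] [316.86792453 269.        ]
S [336 236  19  16 206] [344.69417476 243.79126214]
S [336 235  39  27 553] [356.36347197 249.42676311]
```

View pics/f.png

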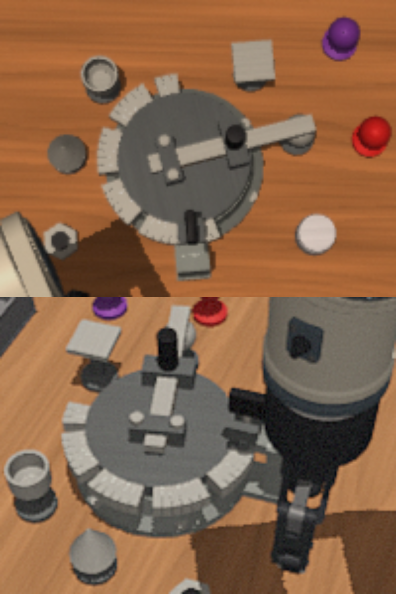

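Picture: the bar is over the ball post and the wing is aligned and down. The arm touches the wing's blob in the side view, so I'll back off further and compare heights precisely.

apply_moves(
  targets=[
    [[1,-4,0.8,0,0,0,0],[1,-8,1.6,0,0,0,0],[1,-12,2.4,0,0,0,0],[1,-16,3.2,0,0,0,0],[1,-20,4,0,0,0,0],[1,-24,4.8,0,0,0,0],[1,-28,5.6,0,0,0,0],[1,-31,6.4,0,0,0,0]],
  ],
)

```text
clock: 19.5
eef_pos: [261.6, 490.6, 238.8]
tcp_rot: [3.138, 0.002, -1.458]
contact_force: [0.9, -0.1, -0.2]
opening: 0.999
```

```bash
python3 - <<'E'
from bar import *;from rig import r
s=r.sense();print(s['eef_pos'],s['contact_force'],s['clock'])
T=r.grab_frame("top");S=r.grab_frame("side");T0,S0=[pickle.load(open(n,"rb")) for n in("top0.pkl","side0.pkl")]
print("bar",bar(T,-1.28)[0]-bar(T0,.115)[0])
for n,f,f0,(x0,y0,x1,y1) in(("T",T,T0,(300,255,335,280)),("S",S,S0,(325,220,375,262))):
  for q in(f0,f):
    g=q["pixels"].max(2)[y0:y1,x0:x1];k,l,st,c=cv2.connectedComponentsWithStats((g<40).astype(np.uint8));i=1+st[1:,4].argmax();print(n,st[i]+np.array([x0,y0,0,0,0]),c[i]+[x0,y0])
print("px per mm lift",proj(S,np.array([471,9,150.]))-proj(S,np.array([471,9,140.])))
d=(cv2.absdiff(S["pixels"],S0["pixels"]).max(2)>60).astype(np.uint8)
k,l,st,c=cv2.connectedComponentsWithStats(d);print([list(x) for x in st[1:] if x[4]>25])
E
```

```text
[261.55414301 490.56886272 238.82971392] [ 0.918772   -0.11732988 -0.20401367] 19.5
bar -1.4019607770350757
T [315 261   5  17  40] [317.675 269.95 ]
T [315 261   5  17  38] [317.68421053 269.86842105]
S [336 236  19  16 206] [344.69417476 243.79126214]
S [336 236  19  19 223] [344.81165919 244.04035874]
px per mm lift [ 0.15605255 -3.11785855]
[[np.int32(279), np.int32(122), np.int32(361), np.int32(358), np.int32(49244)], [np.int32(306), np.int32(195), np.int32(10), np.int32(7), np.int32(51)], [np.int32(624), np.int32(199), np.int32(16), np.int32(17), np.int32(155)], [np.int32(292), np.int32(205), np.int32(28), np.int32(22), np.int32(286)], [np.int32(321), np.int32(222), np.int32(24), np.int32(18), np.int32(175)], [np.int32(228), np.int32(229), np.int32(49), np.int32(27), np.int32(525)], [np.int32(297), np.int32(231), np.int32(12), np.int32(15), np.int32(114)], [np.int32(278), np.int32(240), np.int32(25), np.int32(13), np.int32(135)], [np.int32(308), np.int32(249), np.int32(13), np.int32(8), np.int32(57)], [np.int32(233), np.int32(250), np.int32(30), np.int32(45), np.int32(298)], [n
[... 408 characters left out ...]
1), np.int32(13), np.int32(65)], [np.int32(268), np.int32(293), np.int32(11), np.int32(9), np.int32(36)], [np.int32(461), np.int32(310), np.int32(43), np.int32(53), np.int32(831)], [np.int32(634), np.int32(311), np.int32(6), np.int32(11), np.int32(33)], [np.int32(419), np.int32(318), np.int32(43), np.int32(52), np.int32(507)], [np.int32(501), np.int32(334), np.int32(18), np.int32(32), np.int32(269)], [np.int32(415), np.int32(351), np.int32(7), np.int32(14), np.int32(27)], [np.int32(306), np.int32(428), np.int32(11), np.int32(7), np.int32(45)], [np.int32(593), np.int32(429), np.int32(47), np.int32(51), np.int32(1197)], [np.int32(496), np.int32(464), np.int32(28), np.int32(16), np.int32(220)]]
```

The wing blob matches its starting place in both views to about 0.3 px (under 1 mm of lift), so the plunger is fully home.

```bash
python3 -c "
from rig import r
print(r.sign_off())"
```

```text
the job is handed in; nothing more can be done
None
```

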